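Stack the handled tote on the tote of specimen pots

ROBOT

A 6-joint arm with a two-finger parallel gripper is mounted at the origin on the work surface. World frame = base frame: x ahead of the robot, y to its left, z up, the work surface at z = 0. Lengths are in m, angles in rad, forces in N, time in s.
With the tool pointing down it reaches from about 0.325 to 0.85 m from the base axis. Payload 4.4 kg.
Tool frame: the origin (TCP) lies at the very end of the fingers, on their centre line; the grasp point (between the pads) lies 19 mm behind it (robot.tcp_to_grasp is the distance from the TCP to the grasp point, in m); z points along the fingers, y is the line along which they close (so a half turn about z gives the same grasp; the last joint's range is limited). The gripper opens to 94 mm and grips with 3 to 60 N. Pads are 16 mm wide; open, the fingers measure 119 mm over their backs; the gripper's body (75 mm by 177 mm) begins 78 mm behind the grasp point.
Start: joints at [0.979, 0.207, 1.542, -0, 1.393, -0.15], TCP at [0.246, 0.52, 0.205] pointing down, gripper open.
Joint ranges: [-2.73, 2.73], [-0.86, 2.22], [0.23, 2.46], [-1.11, 4.25], [0.08, 2.63], [-2.82, 2.82]. Speed limits (rad/s): [2.79, 2.79, 3.14, 3.14, 3.14, 3.14].

INTERFACE

Orientations are given as a unit quaternion [w, x, y, z].
In Python, from workcell import robot, read_camera, finder gives the robot as it stands.
- The arm moves only by the tool play_rows, never from a script. Its argument "plan" is a list of rows, each an object of numbers: "dx", "dy", "dz": the shift along the tool's x, y, z scaled (see below); "ax", "ay", "az": the turn, a rotation vector about the tool's x, y, z scaled (see below). A call has 1 to 8 rows; each row is the pose to reach, as a shift and turn from the pose commanded when the call began, along the tool's axes at that moment; what a row does not reach only later rows make up. The controller multiplies each number of a shift by 0.4 m and each number of a turn by 90 degrees. A row lasts 1/8 s, in which the tool goes at most 62.5 mm and 10.7 degrees, less where a joint would pass 70% of its speed; a pose out of reach is approached as far as the arm can. A call with a number of a shift or a turn outside -1 to 1 is refused whole. A call with a gripper value outside its range is refused whole. "jaw" is the opening, from 0 (shut) to 1 (fully open), set as the call begins (left out, the last holds). The fingers move at their own pace and stop on an object; "grip_force" is the grip in N (left out, the last holds). Time passes only in rows, so rows that repeat a pose let the fingers close. It gives the time, the measured TCP pose, the force, the opening and the grip force at its end, in the units of the state.
- robot.read_state(): the state, without advancing time (a new reading comes with each control period).
- read_camera(name): name is "side" or "top" or "wrist"; returns a dict with "frame" (400x640x3 uint8, red, green, blue), "z_map" (400x640 float32, m along the optical axis (not along the pixel's ray), 0 where there is no reading), "camera_matrix" (3x3 intrinsics, pixels), "k1" (the pictures are not rectified: a ray, as slopes to the right and down, at radius r is drawn at 1 + k1 r^2 times it, then the intrinsics apply), "view" (4x4, takes a point from world to camera coordinates). Camera axes: x right, y up, looking along -z (the intrinsics and any distortion apply to the point x, -y, -z); pixel columns grow to the right and rows downward; lengths in m; the calibration is good to about 2 mm. A picture is of the moment at which its call begins.
- robot.sign_off(): hands the job in; it is judged then, once.
Trained networks look in a picture, given as the dict that the camera call returned (one of the last four; its "shot" number tells which), for a name from the list of things; names that differ only in an ending like _2 or _b are one class to them, and where a whole thing is asked for, a point or a joint stands for the part that bears it (a point fixed in the world has none). Each returns a list of dicts, best first, with "confidence" (0 to 1); they miss things now and then, are a little off and sometimes report something else, mostly with a low value. They report only what shows in the picture. A call takes as long as a camera call. They do not tell look-alikes from the thing itself.
- finder.find_in(name, picture): "position" ([column, row] in pixels, amid what is visible of it).
- finder.cut_out(name, picture): "pixels" (400x640 bool, what is visible of it) and "position" ([column, row] in pixels, amid what is visible of it).
The state is a dict: "t": time; "q": joint angles; "dq": joint speeds; "effort": joint torques, N m; "ee_pos": TCP position; "tool_rot": TCP orientation; "force": force on the tool from outside, world axes, zero at the start; "wrist_torque": the same for the moment, N m; "gripper_width": finger opening in m; "grip_force": force on a finger pad.
Only numpy, scipy, OpenCV 4.12 (cv2) and the standard library are available. Lean on these libraries where they do the work, as an engineer would, in place of code of your own. Each camera call takes 0.05 s, during which the arm holds its last target. There are 200 camera calls.

TASK

Clear up the lab bench: pick up the grey tote by its carrying handle, turn it end for end and set it down gently, centred and square, on top of the tote that holds the specimen pots, so that it stands level on the rim (stacked) and does not drop inside onto the pots (nested); the two scooped ends must then be at opposite ends. Do not shove the pot tote about, leave the other, empty tote alone, and let go at the end.

Things in the scene. Friction and masses are not known exactly. Their poses are not given: they have to be found in the camera images.
- carrier_handle (a point): Centre of the aluminium grip bar (14 x 139 x 14 mm) fixed upright across the empty grey tote to be moved; loose, 0.4 kg, the only one with a handle. 112 mm above the tote's underside, over its centre; free space below and beside the bar. x runs along the tote away from its scooped end, z up. Tote: 188 x 148 mm at the rim, 70 high. Turned half a turn it stacks, 70 mm above the lower underside.
- carrier_scoop (a point): Middle of the scooped (cut-down) end wall of the tote with the handle: 85 mm from its centre along its -x, 35 mm above its underside; axes as the handle's. The tote has foot lugs on its long sides at x = -50 and +22 mm, out to y = +-72; on a tote facing the same way they slip down the notches (nested), turned round they rest on the rim (stacked).
- pot_tote: The tote to stack on: same shape, size and grey plastic, no handle, loose, 0.95 kg, with eight small white-capped pots fixed in it (tops at 36 mm). Origin at the centre of its underside; x along its length away from its scooped end, z up. Rim at z = 70 mm, open notches 20 mm long in its long walls at x = -50 and +22 mm.
- spare_tote: A bystander: an empty tote of the same shape, size and grey plastic, no handle. Origin at the centre of its underside; x along its length away from its scooped end, z up.
Things that resemble listed ones, but are neither listed nor needed, are in the scene too. Leave any black or brown look-alike of the part that bears carrier_handle alone.

How it is judged:
At the end, for the whole second after the job is handed in: The tote with the handle stands level (4 degrees) on the pot tote's rim, its handle 182 mm (+-6) above the pot tote's underside, centred within 15 mm, square within 10 degrees, scooped ends at opposite ends; the pot tote is upright (3 degrees) (z of carrier_handle in the frame of pot_tote between 0.176 and 0.188 m and horizontal distance between carrier_handle and pot_tote below 0.015 m and x of carrier_scoop in the frame of pot_tote above 0.05 m and angle between the x axis of carrier_handle and the x axis of pot_tote, either way round below 0.175 rad and angle between carrier_handle's own z axis and vertical below 0.07 rad and angle between pot_tote's own z axis and vertical below 0.05 rad); the robot touches nothing.
It fails at once if the pot tote is shoved more than 30 mm from its place (distance of pot_tote from where it was at the start of the episode above 0.03 m).
It fails at once if the empty spare tote is moved more than 20 mm (distance of spare_tote from where it was at the start of the episode above 0.02 m).
It fails at once if the handled tote is rammed onto the pot tote (more than 60 N between them) (contact force between carrier and pot_tote above 60 N).
It fails at once if the handled tote is dropped (more than about a centimetre of free fall) (contact force between the fingers and carrier below 0.1 N and linear speed of carrier above 0.45 m/s).
It also fails if it takes over 35 s, if anything falls off the work surface, if the arm or the gripper's body presses on something with over 40 N, if the wrist force passes 120 N, or if a joint passes its speed limit or range.

## Working session

There is one attempt and no reset: what is moved stays moved. The work goes in short steps, Python scripts to look and compute and a tool call to move; the robot and the scene stay as the last step left them, time stands still between calls to the robot, and variables do not carry over. Pictures are saved under pics/ and viewed, at most 10 in all, crops included, and the job is handed in when it is done.

Besides the shell and the picture viewer there is one more tool, called after "Call:" as name(argument=value, ...) on one line, values as JSON. play_rows: Moves the arm, as the interface text tells. Shifts and turns lie within -1 to 1; 1 stands for 0.4 m of shift or 90 degrees of turn. Its arguments: {"type":"object","properties":{"plan":{"type":"array","items":{"type":"object","properties":{"dx":{"type":"number","minimum":-1,"maximum":1},"dy":{"type":"number","minimum":-1,"maximum":1},"dz":{"type":"number","minimum":-1,"maximum":1},"ax":{"type":"number","minimum":-1,"maximum":1},"ay":{"type":"number","minimum":-1,"maximum":1},"az":{"type":"number","minimum":-1,"maximum":1}}}},"jaw":{"type":"number"},"grip_force":{"type":"number"}},"required":["plan"]}

```bash
mkdir -p pics; cat > h.py <<'E'
import numpy as np, cv2
from workcell import robot, read_camera, finder
def cloud(p):
    z=p["z_map"]; K=np.array(p["camera_matrix"]); k1=p["k1"]
    v,u=np.mgrid[0:z.shape[0],0:z.shape[1]]
    pts=np.stack([u,v],-1).reshape(-1,1,2).astype(np.float64)
    n=cv2.undistortPoints(pts,K,np.array([k1,0,0,0,0.]),).reshape(z.shape+(2,))
    c=np.stack([n[...,0]*z,-n[...,1]*z,-z,np.ones_like(z)],-1)
    w=c@np.linalg.inv(np.array(p["view"])).T
    w=w[...,:3]; w[z<=0]=np.nan
    return w
E
python3 - <<'E'
from h import *
P={n:read_camera(n) for n in("top","side")}
for n,p in P.items():
    cv2.imwrite(f"pics/{n}0.png",p["frame"][...,::-1]); w=cloud(p); np.savez(f"{n}0.npz",w=w,f=p["frame"])
    print(n,p["k1"],np.nanmedian(w.reshape(-1,3),0))
    for t in("carrier_handle","carrier_scoop","pot_tote","spare_tote"):
        for d in finder.cut_out(t,p)[:4]:
            m=d["pixels"]; print(t,round(d["confidence"],2),np.round(d["position"]),m.sum(),np.round(np.nanmedian(w[m],0),3))
        for d in finder.find_in(t,p)[:4]: print("  find",round(d["confidence"],2),np.round(d["position"]))
print(robot.read_state())
E
```

```text
top -0.022775730008981716 [ 0.53765694 -0.10962231 -0.00130736]
carrier_handle 0.92 [392. 211.] 3856 [ 0.5   -0.299  0.01 ]
carrier_handle 0.91 [490. 258.] 4078 [ 0.362 -0.565  0.024]
carrier_handle 0.68 [474. 152.] 3590 [ 0.667 -0.531  0.02 ]
  find 0.96 [391. 212.]
  find 0.68 [490. 260.]
  find 0.44 [259. 176.]
carrier_scoop 0.97 [488. 261.] 4140 [ 0.363 -0.566  0.024]
carrier_scoop 0.8 [477. 149.] 3688 [ 0.667 -0.532  0.017]
  find 0.62 [389. 211.]
  find 0.56 [489. 260.]
pot_tote 0.97 [164. 231.] 3734 [0.456 0.316 0.035]
  find 0.69 [164. 231.]
spare_tote 0.94 [261. 174.] 3655 [0.6   0.05  0.007]
  find 0.73 [261. 175.]
side -0.015111590334060104 [ 0.54630268 -0.25173676 -0.00061896]
carrier_handle 0.97 [296. 116.] 1749 [ 0.664 -0.532  0.033]
carrier_handle 0.86 [340. 162.] 2507 [ 0.5   -0.303  0.035]
carrier_handle 0.8 [384. 114.] 1843 [ 0.366 -0.564  0.033]
  find 0.87 [339. 162.]
  find 0.66 [296. 116.]
  find 0.62 [381. 114.]
carrier_scoop 0.83 [380. 115.] 1914 [ 0.367 -0.563  0.035]
carrier_scoop 0.78 [338. 160.] 2499 [ 0.501 -0.303  0.035]
carrier_scoop 0.57 [297. 116.] 16
[... 255 characters left out ...]
 0.39 [340. 160.]
{'t': 0.9, 'q': array([ 9.78523556e-01,  2.06604764e-01,  1.54147645e+00, -4.37714665e-05,
        1.39352245e+00, -1.50532423e-01]), 'dq': array([-0.00151086, -0.00199125, -0.0006466 ,  0.00166122, -0.00059314,
        0.00077518]), 'effort': array([-6.14032415e-04, -3.70878553e+01, -2.81764233e+01,  6.98569464e-02,
        2.74384534e-02,  1.97535309e-05]), 'ee_pos': array([0.24586292, 0.51978922, 0.20545515]), 'tool_rot': array([ 1.80759100e-05,  2.19074975e-01,  9.75708027e-01, -1.29483209e-05]), 'force': array([ 0.49925906, -0.19145332,  0.30552975]), 'wrist_torque': array([-0.00739461, -0.01534752, -0.01430511]), 'grip_force': 0.0, 'gripper_width': 0.0939124367664304}
```

View pics/top0.png

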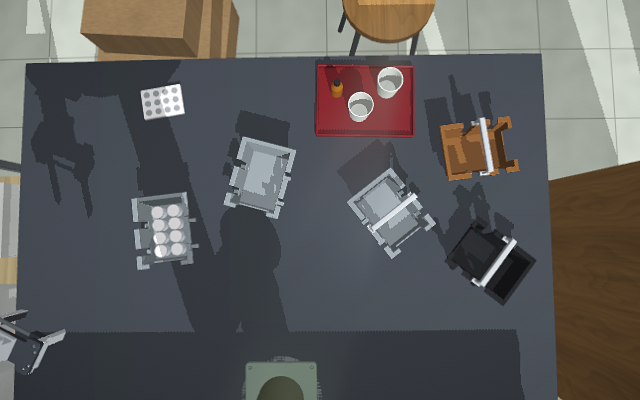

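View pics/side0.png

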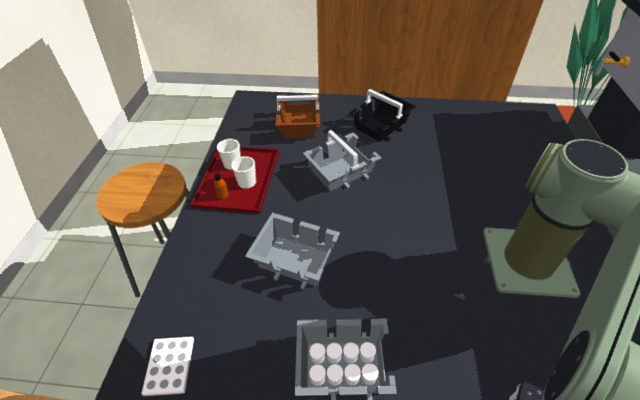

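```bash
cat > m.py <<'E'
from h import *
def hmap(ws,c,s=0.13,res=0.001):
    n=int(2*s/res); H=np.zeros((n,n),np.float32)
    for w in ws:
        p=w.reshape(-1,3); p=p[np.isfinite(p).all(1)]
        i=np.round((p[:,:2]-np.array(c)+s)/res).astype(int); ok=((i>=0)&(i<n)).all(1)&(p[:,2]<.16)
        np.maximum.at(H,(i[ok,0],i[ok,1]),p[ok,2].astype(np.float32))
    return H
E
python3 - <<'E'
from m import *
W=[np.load(f"{n}0.npz")["w"] for n in("top","side")]
o=[]
for nm,c in(("car",(.5,-.3)),("pot",(.456,.316))):
    for ws in (W[:1],W[1:]):
        H=hmap(ws,c); H=cv2.dilate(H,np.ones((3,3)))
        im=cv2.applyColorMap((np.clip(H/.13,0,1)*255).astype(np.uint8),cv2.COLORMAP_JET)
        o.append(cv2.resize(im[::-1,::-1],(380,290) if 0 else (290,290)))
    p=W[0].reshape(-1,3); p=p[np.isfinite(p).all(1)]
    near=p[np.hypot(*(p[:,:2]-c).T)<.13]
    rim=near[(near[:,2]>.06)&(near[:,2]<.08)]
    print(nm,len(rim),"rim z",np.median(rim[:,2]),cv2.minAreaRect(rim[:,:2].astype(np.float32)*1000))
    bar=near[(near[:,2]>.105)&(near[:,2]<.13)]
    if len(bar)>20: print("bar",len(bar),bar.mean(0),np.median(bar[:,2]),cv2.minAreaRect(bar[:,:2].astype(np.float32)*1000))
cv2.imwrite("pics/h0.png",np.vstack([np.hstack(o[:2]),np.hstack(o[2:])]))
E
```

```text
car 902 rim z 0.06924555449657721 ((494.4731140136719, -297.25201416015625), (187.95819091796875, 148.71485900878906), 37.6027946472168)
bar 326 [ 0.49375346 -0.29589898  0.11770059] 0.11784991216597118 ((494.12506103515625, -296.9029541015625), (14.135337829589844, 138.98797607421875), 37.42714309692383)
pot 984 rim z 0.06894640298711185 ((453.95849609375, 303.7105712890625), (188.9117889404297, 149.379150390625), 6.46180534362793)
```

View pics/h0.png

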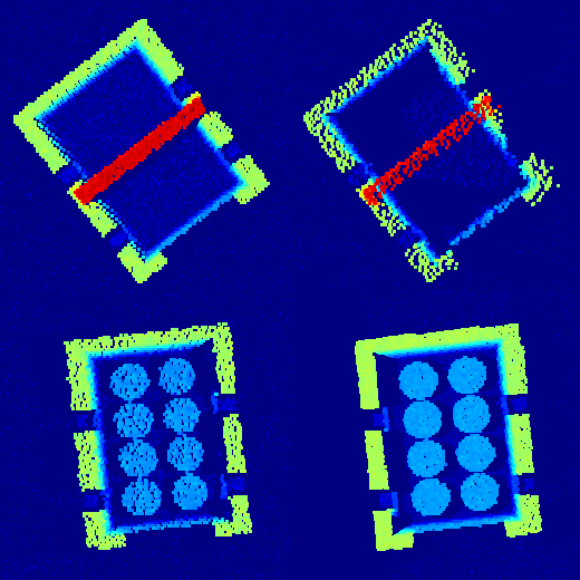

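Both totes have their scoop toward the robot (−x). The carrier is at (0.494, −0.297) with yaw 37.5°, and its bar top is at 0.118 m. The pot tote is at (0.454, 0.304) with yaw 6.5°. The rim sizes match (188 x 149 mm). I'll turn the tool on the way to the handle.

Call:
play_rows(plan=[{"dx": -0.06, "dy": -0.065, "az": 0.08}, {"dx": -0.15, "dy": -0.165, "az": 0.19}, {"dx": -0.245, "dy": -0.27, "az": 0.3}, {"dx": -0.34, "dy": -0.375, "az": 0.41}, {"dx": -0.435, "dy": -0.48, "az": 0.52}, {"dx": -0.53, "dy": -0.585, "az": 0.63}, {"dx": -0.625, "dy": -0.69, "az": 0.74}, {"dx": -0.72, "dy": -0.795, "az": 0.85}], jaw=1, grip_force=30)

```text
schema error: expected keys dx, dy, dz, ax, ay, az
```

```bash
cat > go.py <<'E'
import sys
from m import *
from scipy.spatial.transform import Rotation as R
def go(pos,yaw):
    "print shift/turn to put TCP at pos, tool y at world yaw (deg), pointing down"
    s=robot.read_state(); q=s["tool_rot"]; r=R.from_quat([*q[1:],q[0]])
    a=np.radians(yaw); y=np.array([np.cos(a),np.sin(a),0]); z=np.array([0,0,-1.]); x=np.cross(y,z)
    t=R.from_matrix(np.stack([x,y,z],1)); d=r.inv()
    Y=r.as_matrix()[:,1]
    print("t",s["t"],"pos",s["ee_pos"].round(4),"yaw",np.degrees(np.arctan2(Y[1],Y[0])).round(2),"q6",s["q"][5].round(3),"F",s["force"].round(2),s["gripper_width"],s["grip_force"])
    print("shift",(d.apply(np.array(pos)-s["ee_pos"])/.4).round(3),"turn",(np.degrees((d*t).as_rotvec())/90).round(3))
if __name__=="__main__": go([float(v) for v in sys.argv[1:4]],float(sys.argv[4]))
E
python3 go.py .494 -.297 .2 -60
```

```text
t 0.9 pos [0.2459 0.5198 0.2055] yaw 64.69 q6 -0.151 F [ 0.5  -0.19  0.31] 0.0939124367664304 0.0
shift [-1.434 -1.581  0.014] turn [0.    0.    1.385]
```

All six keys are needed in each row.

Call:
play_rows(plan=[{"dx": -0.06, "dy": -0.065, "dz": 0, "ax": 0, "ay": 0, "az": 0.08}, {"dx": -0.15, "dy": -0.165, "dz": 0, "ax": 0, "ay": 0, "az": 0.19}, {"dx": -0.245, "dy": -0.27, "dz": 0, "ax": 0, "ay": 0, "az": 0.3}, {"dx": -0.34, "dy": -0.375, "dz": 0, "ax": 0, "ay": 0, "az": 0.41}, {"dx": -0.435, "dy": -0.48, "dz": 0, "ax": 0, "ay": 0, "az": 0.52}, {"dx": -0.53, "dy": -0.585, "dz": 0, "ax": 0, "ay": 0, "az": 0.63}, {"dx": -0.625, "dy": -0.69, "dz": 0, "ax": 0, "ay": 0, "az": 0.74}, {"dx": -0.72, "dy": -0.795, "dz": 0, "ax": 0, "ay": 0, "az": 0.85}], jaw=1, grip_force=30)

```text
t: 1.9
ee_pos: [0.3707, 0.1075, 0.2059]
tool_rot: [0.0, 0.778, 0.628, 0.001]
force: [0.7, 0.6, -0.9]
gripper_width: 0.0939
grip_force: 0.0
```

```bash
python3 go.py .494 -.297 .2 -80
```

```text
t 1.9 pos [0.3707 0.1075 0.2059] yaw -12.12 q6 0.269 F [ 0.66  0.62 -0.88] 0.09391458199230517 0.0
shift [-0.924  0.514  0.015] turn [ 0.001 -0.001  0.754]
```

Call:
play_rows(plan=[{"dx": -0.13, "dy": 0.07, "dz": 0, "ax": 0, "ay": 0, "az": 0.11}, {"dx": -0.26, "dy": 0.145, "dz": 0, "ax": 0, "ay": 0, "az": 0.22}, {"dx": -0.39, "dy": 0.215, "dz": 0, "ax": 0, "ay": 0, "az": 0.33}, {"dx": -0.52, "dy": 0.29, "dz": 0, "ax": 0, "ay": 0, "az": 0.44}, {"dx": -0.65, "dy": 0.36, "dz": 0, "ax": 0, "ay": 0, "az": 0.55}, {"dx": -0.77, "dy": 0.43, "dz": 0, "ax": 0, "ay": 0, "az": 0.66}, {"dx": -0.87, "dy": 0.485, "dz": 0, "ax": 0, "ay": 0, "az": 0.77}, {"dx": -0.924, "dy": 0.514, "dz": 0.015, "ax": 0, "ay": 0, "az": 0.88}])

```text
t: 2.9
ee_pos: [0.4965, -0.2975, 0.1998]
tool_rot: [0.001, 1.0, -0.013, 0.001]
force: [0.2, 0.1, 0.1]
gripper_width: 0.0939
grip_force: 0.0
```

```bash
python3 go.py .494 -.297 .093 -142.5
```

```text
t 2.9 pos [ 0.4965 -0.2975  0.1998] yaw -91.46 q6 0.907 F [0.17 0.15 0.09] 0.09392813626399861 0.0
shift [-0.006 -0.001  0.267] turn [ 0.    -0.001  0.567]
```

Call:
play_rows(plan=[{"dx": -0.006, "dy": 0, "dz": 0, "ax": 0, "ay": 0, "az": 0.11}, {"dx": -0.006, "dy": 0, "dz": 0, "ax": 0, "ay": 0, "az": 0.22}, {"dx": -0.006, "dy": 0, "dz": 0, "ax": 0, "ay": 0, "az": 0.33}, {"dx": -0.006, "dy": 0, "dz": 0, "ax": 0, "ay": 0, "az": 0.44}, {"dx": -0.006, "dy": 0, "dz": 0.04, "ax": 0, "ay": 0, "az": 0.53}, {"dx": -0.006, "dy": 0, "dz": 0.08, "ax": 0, "ay": 0, "az": 0.567}, {"dx": -0.006, "dy": 0, "dz": 0.1, "ax": 0, "ay": 0, "az": 0.567}, {"dx": -0.006, "dy": 0, "dz": 0.1, "ax": 0, "ay": 0, "az": 0.567}])

```text
t: 3.9
ee_pos: [0.4931, -0.2944, 0.1589]
tool_rot: [-0.0, 0.899, -0.438, -0.001]
force: [-0.3, 0.8, -0.0]
gripper_width: 0.0936
grip_force: 0.0
```

```bash
python3 go.py .494 -.297 .093 -142.5
```

```text
t 3.9 pos [ 0.4931 -0.2944  0.1589] yaw -142.0 q6 1.789 F [-0.3   0.83 -0.01] 0.09356809535851077 0.0
shift [0.007 0.002 0.165] turn [0.    0.001 0.006]
```

Call:
play_rows(plan=[{"dx": 0.007, "dy": 0.002, "dz": 0.05, "ax": 0, "ay": 0, "az": 0.006}, {"dx": 0.007, "dy": 0.002, "dz": 0.1, "ax": 0, "ay": 0, "az": 0.006}, {"dx": 0.007, "dy": 0.002, "dz": 0.145, "ax": 0, "ay": 0, "az": 0.006}, {"dx": 0.007, "dy": 0.002, "dz": 0.165, "ax": 0, "ay": 0, "az": 0.006}, {"dx": 0.007, "dy": 0.002, "dz": 0.165, "ax": 0, "ay": 0, "az": 0.006}, {"dx": 0.007, "dy": 0.002, "dz": 0.165, "ax": 0, "ay": 0, "az": 0.006}])

```text
t: 4.65
ee_pos: [0.4951, -0.2978, 0.0943]
tool_rot: [0.0, 0.897, -0.443, 0.001]
force: [0.1, 0.1, 0.1]
gripper_width: 0.0939
grip_force: 0.0
```

```bash
python3 go.py .494 -.297 .093 -142.5
```

```text
t 4.65 pos [ 0.4951 -0.2978  0.0943] yaw -142.58 q6 1.797 F [0.12 0.07 0.14] 0.09394784850030986 0.0
shift [-0.003  0.001  0.003] turn [-0.    -0.001 -0.001]
```

Well placed; close on the bar.

Call:
play_rows(plan=[{"dx": -0.003, "dy": 0, "dz": 0.003, "ax": 0, "ay": 0, "az": 0}, {"dx": -0.003, "dy": 0, "dz": 0.003, "ax": 0, "ay": 0, "az": 0}, {"dx": -0.003, "dy": 0, "dz": 0.003, "ax": 0, "ay": 0, "az": 0}, {"dx": -0.003, "dy": 0, "dz": 0.003, "ax": 0, "ay": 0, "az": 0}, {"dx": -0.003, "dy": 0, "dz": 0.003, "ax": 0, "ay": 0, "az": 0}, {"dx": -0.003, "dy": 0, "dz": 0.003, "ax": 0, "ay": 0, "az": 0}, {"dx": -0.003, "dy": 0, "dz": 0.003, "ax": 0, "ay": 0, "az": 0}, {"dx": -0.003, "dy": 0, "dz": 0.003, "ax": 0, "ay": 0, "az": 0}], jaw=0, grip_force=40)

```text
t: 5.65
ee_pos: [0.4938, -0.2964, 0.0923]
tool_rot: [0.0, 0.897, -0.443, 0.0]
force: [-0.5, -0.8, -1.0]
gripper_width: 0.0176
grip_force: 0.0
```

```bash
python3 go.py .5 -.15 .26 -62.5
```

```text
t 5.65 pos [ 0.4938 -0.2964  0.0923] yaw -142.58 q6 1.798 F [-0.46 -0.76 -1.03] 0.017591317388020604 0.0
shift [-0.281 -0.235 -0.419] turn [ 0.    0.   -0.89]
```

Still closing (17.6 mm). I'll hold four rows more, then lift slowly.

Call:
play_rows(plan=[{"dx": 0, "dy": 0, "dz": 0, "ax": 0, "ay": 0, "az": 0}, {"dx": 0, "dy": 0, "dz": 0, "ax": 0, "ay": 0, "az": 0}, {"dx": 0, "dy": 0, "dz": 0, "ax": 0, "ay": 0, "az": 0}, {"dx": 0, "dy": 0, "dz": 0, "ax": 0, "ay": 0, "az": 0}, {"dx": 0, "dy": 0, "dz": -0.03, "ax": 0, "ay": 0, "az": 0}, {"dx": 0, "dy": 0, "dz": -0.08, "ax": 0, "ay": 0, "az": 0}, {"dx": 0, "dy": 0, "dz": -0.14, "ax": 0, "ay": 0, "az": 0}, {"dx": 0, "dy": 0, "dz": -0.2, "ax": 0, "ay": 0, "az": 0}])

```text
t: 6.65
ee_pos: [0.4925, -0.296, 0.1722]
tool_rot: [0.0, 0.897, -0.443, -0.001]
force: [0.7, -1.2, -5.3]
gripper_width: 0.0135
grip_force: 40.0
```

```bash
python3 go.py .5 -.1 .26 -82.5
```

```text
t 6.65 pos [ 0.4925 -0.296   0.1722] yaw -142.59 q6 1.798 F [ 0.71 -1.15 -5.26] 0.013468829844935082 39.99845802783966
shift [-0.379 -0.312 -0.219] turn [ 0.     0.002 -0.668]
```

Call:
play_rows(plan=[{"dx": -0.01, "dy": -0.01, "dz": -0.06, "ax": 0, "ay": 0, "az": -0.02}, {"dx": -0.04, "dy": -0.035, "dz": -0.12, "ax": 0, "ay": 0, "az": -0.08}, {"dx": -0.09, "dy": -0.075, "dz": -0.17, "ax": 0, "ay": 0, "az": -0.17}, {"dx": -0.15, "dy": -0.125, "dz": -0.2, "ax": 0, "ay": 0, "az": -0.26}, {"dx": -0.21, "dy": -0.17, "dz": -0.215, "ax": 0, "ay": 0, "az": -0.36}, {"dx": -0.27, "dy": -0.22, "dz": -0.22, "ax": 0, "ay": 0, "az": -0.46}, {"dx": -0.33, "dy": -0.27, "dz": -0.22, "ax": 0, "ay": 0, "az": -0.56}, {"dx": -0.39, "dy": -0.32, "dz": -0.22, "ax": 0, "ay": 0, "az": -0.66}])

```text
t: 7.65
ee_pos: [0.4995, -0.0938, 0.2597]
tool_rot: [0.0, 0.998, 0.062, -0.001]
force: [1.3, -0.1, -4.7]
gripper_width: 0.0139
grip_force: 40.0
```

```bash
python3 go.py .46 .15 .26 -20
```

```text
t 7.65 pos [ 0.4995 -0.0938  0.2597] yaw -82.91 q6 1.092 F [ 1.33 -0.09 -4.66] 0.013874660764640832 39.99845266342163
shift [-0.023 -0.617 -0.001] turn [-0.001  0.001 -0.699]
```

Call:
play_rows(plan=[{"dx": -0.003, "dy": -0.08, "dz": 0, "ax": 0, "ay": 0, "az": -0.09}, {"dx": -0.006, "dy": -0.16, "dz": 0, "ax": 0, "ay": 0, "az": -0.18}, {"dx": -0.01, "dy": -0.24, "dz": 0, "ax": 0, "ay": 0, "az": -0.27}, {"dx": -0.013, "dy": -0.32, "dz": 0, "ax": 0, "ay": 0, "az": -0.36}, {"dx": -0.016, "dy": -0.4, "dz": 0, "ax": 0, "ay": 0, "az": -0.45}, {"dx": -0.019, "dy": -0.48, "dz": 0, "ax": 0, "ay": 0, "az": -0.54}, {"dx": -0.022, "dy": -0.55, "dz": 0, "ax": 0, "ay": 0, "az": -0.63}, {"dx": -0.023, "dy": -0.617, "dz": 0, "ax": 0, "ay": 0, "az": -0.7}])

```text
t: 8.65
ee_pos: [0.461, 0.1496, 0.2597]
tool_rot: [-0.0, 0.819, 0.574, -0.001]
force: [0.3, 0.1, -4.7]
gripper_width: 0.0141
grip_force: 40.0
```

```bash
python3 go.py .454 .304 .26 6.5
```

```text
t 8.65 pos [0.461  0.1496 0.2597] yaw -19.97 q6 0.484 F [ 0.34  0.09 -4.71] 0.01405364549096213 39.99855637550354
shift [ 0.357 -0.148 -0.001] turn [-0.001  0.001 -0.294]
```

Call:
play_rows(plan=[{"dx": 0.05, "dy": -0.02, "dz": 0, "ax": 0, "ay": 0, "az": -0.05}, {"dx": 0.11, "dy": -0.045, "dz": 0, "ax": 0, "ay": 0, "az": -0.1}, {"dx": 0.18, "dy": -0.075, "dz": 0, "ax": 0, "ay": 0, "az": -0.15}, {"dx": 0.25, "dy": -0.105, "dz": 0, "ax": 0, "ay": 0, "az": -0.2}, {"dx": 0.31, "dy": -0.13, "dz": 0, "ax": 0, "ay": 0, "az": -0.25}, {"dx": 0.345, "dy": -0.143, "dz": 0, "ax": 0, "ay": 0, "az": -0.285}, {"dx": 0.357, "dy": -0.148, "dz": 0, "ax": 0, "ay": 0, "az": -0.294}, {"dx": 0.357, "dy": -0.148, "dz": 0, "ax": 0, "ay": 0, "az": -0.294}])

```text
t: 9.65
ee_pos: [0.4559, 0.3031, 0.26]
tool_rot: [0.0, 0.668, 0.745, -0.001]
force: [0.2, 0.6, -4.9]
gripper_width: 0.0136
grip_force: 40.0
```

```bash
python3 go.py .454 .304 .22 6.5
python3 - <<'E'
from m import *
p=read_camera("side"); w=cloud(p); cv2.imwrite("pics/s1.png",p["frame"][...,::-1])
q=read_camera("top"); v=cloud(q)
P=v.reshape(-1,3);P=P[np.isfinite(P).all(1)]
n=P[np.hypot(P[:,0]-.454,P[:,1]-.304)<.13]
print(np.histogram(n[:,2],np.arange(0,.4,.02)))
# carrier rim: underside ~ .167, rim ~ .237
r=n[(n[:,2]>.225)&(n[:,2]<.25)]; print(len(r),np.median(r[:,2]),cv2.minAreaRect(r[:,:2].astype(np.float32)*1000))
P=w.reshape(-1,3);P=P[np.isfinite(P).all(1)]
n=P[np.hypot(P[:,0]-.454,P[:,1]-.304)<.13]
r=n[(n[:,2]>.06)&(n[:,2]<.08)]; print("pot rim side",len(r),cv2.minAreaRect(r[:,:2].astype(np.float32)*1000))
r=n[(n[:,2]>.225)&(n[:,2]<.25)]; print("car rim side",len(r),np.median(r[:,2]),cv2.minAreaRect(r[:,:2].astype(np.float32)*1000))
# level: plane fit
for nm in(n,):
    A=np.c_[r[:,:2]-r[:,:2].mean(0),np.ones(len(r))]; print("tilt",np.linalg.lstsq(A,r[:,2],rcond=None)[0])
E
```

```text
t 9.65 pos [0.4559 0.3031 0.26  ] yaw 6.25 q6 0.32 F [ 0.22  0.58 -4.88] 0.013609592202837695 39.998422265052795
shift [ 0.003 -0.004  0.1  ] turn [-0.     0.001 -0.003]
(array([1453,  506,   43,  424,    0,    0,    0,    0, 2246,  496,  263,
        780,   82,   76,  348,   59,   10,    9,  523]), array([0.  , 0.02, 0.04, 0.06, 0.08, 0.1 , 0.12, 0.14, 0.16, 0.18, 0.2 ,
       0.22, 0.24, 0.26, 0.28, 0.3 , 0.32, 0.34, 0.36, 0.38]))
825 0.236934934398919 ((455.3921813964844, 295.7583923339844), (188.82508850097656, 137.13031005859375), 6.525061130523682)
pot rim side 935 ((453.8855895996094, 304.37188720703125), (188.67831420898438, 146.14903259277344), 6.321030616760254)
car rim side 1743 0.23755886343509902 ((454.819580078125, 303.42584228515625), (188.70269775390625, 147.85781860351562), 6.237227439880371)
tilt [0.00341972 0.01293306 0.23729234]
```

View pics/s1.png

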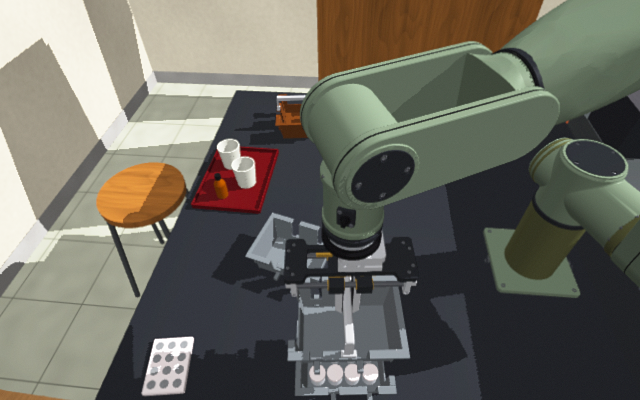

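The carrier hangs centred over the pot tote (within 1.5 mm) and square, with its underside at 0.167 m. Contact should come at TCP z ≈ 0.163 m. I'll lower it to just above that.

Call:
play_rows(plan=[{"dx": 0.001, "dy": -0.002, "dz": 0.02, "ax": 0, "ay": 0, "az": 0}, {"dx": 0.001, "dy": -0.002, "dz": 0.06, "ax": 0, "ay": 0, "az": 0}, {"dx": 0.001, "dy": -0.002, "dz": 0.1, "ax": 0, "ay": 0, "az": 0}, {"dx": 0.001, "dy": -0.002, "dz": 0.14, "ax": 0, "ay": 0, "az": 0}, {"dx": 0.001, "dy": -0.002, "dz": 0.18, "ax": 0, "ay": 0, "az": 0}, {"dx": 0.001, "dy": -0.002, "dz": 0.205, "ax": 0, "ay": 0, "az": 0}, {"dx": 0.001, "dy": -0.002, "dz": 0.22, "ax": 0, "ay": 0, "az": 0}, {"dx": 0.001, "dy": -0.002, "dz": 0.22, "ax": 0, "ay": 0, "az": 0}])

```text
t: 10.75
ee_pos: [0.455, 0.304, 0.1719]
tool_rot: [-0.0, 0.667, 0.745, -0.0]
force: [0.7, -1.0, -5.0]
gripper_width: 0.0136
grip_force: 40.0
```

```bash
python3 go.py .455 .304 .163 6.4
```

```text
t 10.75 pos [0.455  0.304  0.1719] yaw 6.28 q6 0.321 F [ 0.75 -0.95 -4.98] 0.013566143497107006 39.99852418899536
shift [0.    0.    0.022] turn [-0.     0.    -0.001]
```

Call:
play_rows(plan=[{"dx": 0, "dy": 0, "dz": 0.004, "ax": 0, "ay": 0, "az": 0}, {"dx": 0, "dy": 0, "dz": 0.008, "ax": 0, "ay": 0, "az": 0}, {"dx": 0, "dy": 0, "dz": 0.011, "ax": 0, "ay": 0, "az": 0}, {"dx": 0, "dy": 0, "dz": 0.014, "ax": 0, "ay": 0, "az": 0}, {"dx": 0, "dy": 0, "dz": 0.016, "ax": 0, "ay": 0, "az": 0}, {"dx": 0, "dy": 0, "dz": 0.018, "ax": 0, "ay": 0, "az": 0}, {"dx": 0, "dy": 0, "dz": 0.019, "ax": 0, "ay": 0, "az": 0}, {"dx": 0, "dy": 0, "dz": 0.02, "ax": 0, "ay": 0, "az": 0}])

```text
t: 11.75
ee_pos: [0.4551, 0.304, 0.1642]
tool_rot: [0.0, 0.667, 0.745, -0.0]
force: [0.4, 0.2, -4.9]
gripper_width: 0.0137
grip_force: 40.0
```

Call:
play_rows(plan=[{"dx": 0, "dy": 0, "dz": 0.001, "ax": 0, "ay": 0, "az": 0}, {"dx": 0, "dy": 0, "dz": 0.002, "ax": 0, "ay": 0, "az": 0}, {"dx": 0, "dy": 0, "dz": 0.003, "ax": 0, "ay": 0, "az": 0}, {"dx": 0, "dy": 0, "dz": 0.004, "ax": 0, "ay": 0, "az": 0}, {"dx": 0, "dy": 0, "dz": 0.004, "ax": 0, "ay": 0, "az": 0}])

```text
t: 12.38
ee_pos: [0.4551, 0.304, 0.1626]
tool_rot: [-0.0, 0.667, 0.745, -0.0]
force: [0.1, -0.2, -4.8]
gripper_width: 0.0136
grip_force: 40.0
```

Call:
play_rows(plan=[{"dx": 0, "dy": 0, "dz": 0.001, "ax": 0, "ay": 0, "az": 0}, {"dx": 0, "dy": 0, "dz": 0.002, "ax": 0, "ay": 0, "az": 0}, {"dx": 0, "dy": 0, "dz": 0.003, "ax": 0, "ay": 0, "az": 0}, {"dx": 0, "dy": 0, "dz": 0.003, "ax": 0, "ay": 0, "az": 0}, {"dx": 0, "dy": 0, "dz": 0.003, "ax": 0, "ay": 0, "az": 0}])

```text
t: 13.0
ee_pos: [0.4553, 0.3041, 0.1623]
tool_rot: [0.0, 0.667, 0.745, 0.0]
force: [-3.0, -1.5, 3.1]
gripper_width: 0.0137
grip_force: 40.0
```

Contact: the force went from −4.8 to +3.1 N at the expected height. A quick check before letting go.

```bash
cat > chk.py <<'E'
from m import *
p=read_camera("side"); w=cloud(p)
P=w.reshape(-1,3);P=P[np.isfinite(P).all(1)]
n=P[np.hypot(P[:,0]-.454,P[:,1]-.304)<.13]
for lo,hi in((.06,.075),(.13,.15)):
    r=n[(n[:,2]>lo)&(n[:,2]<hi)]; A=np.c_[r[:,:2]-r[:,:2].mean(0),np.ones(len(r))]
    print(len(r),np.median(r[:,2]),cv2.minAreaRect(r[:,:2].astype(np.float32)*1000),np.linalg.lstsq(A,r[:,2],rcond=None)[0])
r=n[(n[:,2]>.176)&(n[:,2]<.2)]
if len(r): print("bar",len(r),np.percentile(r[:,2],[5,50,95]),r.mean(0))
E
python3 chk.py
```

```text
2967 0.07312340940590811 ((453.6038513183594, 305.3338317871094), (188.749755859375, 144.19517517089844), 6.2219767570495605) [-0.00358865 -0.02738179  0.07244764]
1230 0.13986920928231217 ((453.2181396484375, 303.9466552734375), (189.12525939941406, 148.12994384765625), 5.453521251678467) [-0.00649863  0.03278697  0.13964959]
bar 524 [0.1807003  0.18862014 0.19429337] [0.45142445 0.32955502 0.18835863]
```

Call:
play_rows(plan=[{"dx": 0, "dy": 0, "dz": 0, "ax": 0, "ay": 0, "az": 0}, {"dx": 0, "dy": 0, "dz": 0, "ax": 0, "ay": 0, "az": 0}, {"dx": 0, "dy": 0, "dz": 0, "ax": 0, "ay": 0, "az": 0}, {"dx": 0, "dy": 0, "dz": 0, "ax": 0, "ay": 0, "az": 0}], grip_force=3)

```text
t: 13.55
ee_pos: [0.4552, 0.3043, 0.1616]
tool_rot: [-0.0, 0.667, 0.745, 0.0]
force: [-2.7, -0.9, 4.9]
gripper_width: 0.0139
grip_force: 3.0
```

Call:
play_rows(plan=[{"dx": 0, "dy": 0, "dz": 0, "ax": 0, "ay": 0, "az": 0}, {"dx": 0, "dy": 0, "dz": 0, "ax": 0, "ay": 0, "az": 0}, {"dx": 0, "dy": 0, "dz": 0, "ax": 0, "ay": 0, "az": 0}, {"dx": 0, "dy": 0, "dz": 0, "ax": 0, "ay": 0, "az": 0}, {"dx": 0, "dy": 0, "dz": 0, "ax": 0, "ay": 0, "az": 0}, {"dx": 0, "dy": 0, "dz": 0, "ax": 0, "ay": 0, "az": 0}, {"dx": 0, "dy": 0, "dz": 0, "ax": 0, "ay": 0, "az": 0}], jaw=0.8)

```text
t: 14.42
ee_pos: [0.4551, 0.304, 0.1614]
tool_rot: [-0.0, 0.667, 0.745, -0.0]
force: [0.5, -0.2, -0.8]
gripper_width: 0.0753
grip_force: 0.0
```

```bash
python3 chk.py
```

```text
2980 0.0731047363226981 ((453.7060241699219, 306.40679931640625), (187.73927307128906, 144.72157287597656), 6.848762512207031) [-0.002945   -0.02720675  0.07246666]
1195 0.13993108573302993 ((453.7358093261719, 304.3207092285156), (188.78323364257812, 146.82894897460938), 5.885788440704346) [-0.00238004  0.02311006  0.1399377 ]
bar 545 [0.1805793  0.1883491  0.19307323] [0.45143063 0.32808211 0.18793147]
```

Released, and the rim is at 0.140 m. Now straight up and away.

Call:
play_rows(plan=[{"dx": 0, "dy": 0, "dz": -0.02, "ax": 0, "ay": 0, "az": 0}, {"dx": 0, "dy": 0, "dz": -0.07, "ax": 0, "ay": 0, "az": 0}, {"dx": 0, "dy": 0, "dz": -0.14, "ax": 0, "ay": 0, "az": 0}, {"dx": 0, "dy": 0, "dz": -0.22, "ax": 0, "ay": 0, "az": 0}, {"dx": -0.1, "dy": 0, "dz": -0.3, "ax": 0, "ay": 0, "az": 0}, {"dx": -0.22, "dy": 0, "dz": -0.35, "ax": 0, "ay": 0, "az": 0}, {"dx": -0.35, "dy": 0, "dz": -0.35, "ax": 0, "ay": 0, "az": 0}, {"dx": -0.48, "dy": 0, "dz": -0.35, "ax": 0, "ay": 0, "az": 0}])

```text
t: 15.48
ee_pos: [0.4765, 0.1118, 0.3028]
tool_rot: [0.001, 0.667, 0.745, 0.001]
force: [0.1, 0.0, 0.4]
gripper_width: 0.0753
grip_force: 0.0
```

```bash
python3 chk.py; python3 - <<'E'
from m import *
a=read_camera("top"); b=read_camera("side")
p=cloud(a).reshape(-1,3); p=p[np.isfinite(p).all(1)]; n=p[np.hypot(p[:,0]-.454,p[:,1]-.304)<.13]
for lo,hi in((.132,.148),(.178,.2)):
    r=n[(n[:,2]>lo)&(n[:,2]<hi)]; print(len(r),np.median(r[:,2]),cv2.minAreaRect(r[:,:2].astype(np.float32)*1000))
    A=np.c_[r[:,:2]-r[:,:2].mean(0),np.ones(len(r))]; print(np.linalg.lstsq(A,r[:,2],rcond=None)[0])
cv2.imwrite("pics/end.png",np.vstack([cv2.resize(a["frame"][100:300,60:360],(600,300) if 0 else (450,300)),cv2.resize(b["frame"][220:400,180:450],(450,300))])[...,::-1])
E
```

```text
3141 0.07309982375972157 ((454.1056823730469, 303.3695373535156), (188.29046630859375, 148.63491821289062), 6.313034534454346) [-0.00502242 -0.0225875   0.07240935]
1941 0.13964596942466878 ((454.14227294921875, 303.4935302734375), (188.71710205078125, 148.62269592285156), 6.178938865661621) [-0.00111183  0.01565361  0.13931239]
bar 644 [0.18498087 0.18828114 0.19036248] [0.45381607 0.31125175 0.18799201]
257 0.13905832298696852 ((386.06182861328125, 341.2002868652344), (59.34833526611328, 60.684349060058594), 3.357997179031372)
[-0.02093688  0.00983119  0.1387894 ]
0 nan ((0.0, 0.0), (0.0, 0.0), 0.0)
[0. 0. 0.]
  return _methods._mean(a, axis=axis, dtype=dtype,
  ret = ret.dtype.type(ret / rcount)
<stdin>:6: RuntimeWarning: Mean of empty slice.
  ret = um.true_divide(
```

View pics/end.png

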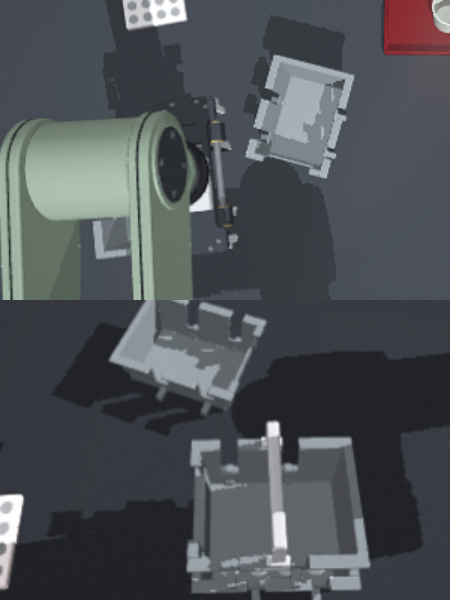

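The carrier stands free and level on the pot tote. Its rim is at 0.1395 m, centred within 1 mm and square. In the crop its scooped end is at the left (+x), and the gripper is clear. I'm handing in.

```bash
python3 -c "
from workcell import robot
print(robot.sign_off())"
```

```text
the job is handed in; nothing more can be done
None
```

The handled tote is turned end for end and stacked level on the pot tote, centred to about 1 mm by the cameras; I released it and handed the job in at about 15.5 s, and the judge's verdict was not shown.

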